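# Open the colour meter for a small round part

## Task

Get the bench colour meter ready for the small round cap: turn the aperture knob on its top until the white pointer stands on the small red dot, then pull the spring-loaded sample clamp at its front out by the bar handle until the front edges of its black shoes stand at the red lines on the rails. Do not run it on to the end stop or let it snap shut, leave the cap, paint tin and spare handle standing round the meter alone, and finish still holding the clamp open at the red lines, because I am about to slip the cap in.

Things in the scene. Friction and masses are not known exactly. Their poses are not given: they have to be found in the camera images.
- colour_meter: Bench colour meter, a fixed white box 150 mm deep (x), 170 wide (y), 115 high. Origin: centre of its underside; x to its back, z up; front face with the round sample port at x = -0.075, facing roughly the robot. Two aluminium rails (12 mm wide, top 50 mm up) stick 110 mm out of the front at y = +/-0.058, tied by an end-stop bar (x = -0.187, top 51 mm up). Knob on the top.
- clamp (a joint): Opening of the sample clamp in m: 0 = shut against the port (at rest), grows as it slides along the rails away from the box (-x of the meter). 0.020 at the black lines, 0.052 at the red lines, 0.072 at the end stop. A spring always draws it shut, about 4 N at 0, rising evenly to about 10 N at the red lines; it latches nowhere. Moving mass 0.3 kg.
- clamp_grip (a point): Middle of the clamp's bar handle; moves with the clamp. Level dark steel bar, 11 mm thick, 72 mm long along y of the meter, 85 mm above the bench, 53 mm in front of the box when shut. 27 mm of free space between the bar and the clamp plate behind it (top edge 106 mm up), open above and below; two legs run back to the plate 36 mm to either side of the middle.
- shoe_edge (a point): Top of the front edge of the clamp's left black shoe (y = +0.058 of the meter, 60 mm above the bench); moves with the clamp. The two shoes, 26 mm long, ride on the rails.
- red_line (a point): Where shoe_edge must stand: over the red line of the left rail, fixed to the meter, 60 mm above the bench. Each rail has a black line near the box (opening for flat panels) and this red one farther out (for small round parts).
- aperture_knob (a joint): Angle of the aperture knob in rad, growing clockwise seen from above, range -1.2 to 1.5. At 0 its white pointer points to the back of the meter (+x of the meter). The dark dial plate round it has a large white dot at -0.9, a middle white dot at 0 and the small red dot (9 mm) at +0.9. It stays where it is left; turning it takes about 0.05 N m.
- knob_grip (a point): On the vertical axis of the aperture knob, at the knob's top, 140 mm above the bench. The knob is round and black: grip 34 mm in diameter from here down to a skirt (45 mm in diameter) 20 mm below; the box's top is 25 mm below this point.
- painted_cap: The light blue-grey cap to be measured, 46 mm across and 37 mm high, standing loose on the bench left of the meter; origin at the centre of its underside. Leave it alone.
- red_tin: Red paint tin, 72 mm across and 86 mm high, loose on the bench; origin at the centre of its underside. Leave it alone.
- spare_handle: Black and red handle, 275 mm long and 36 mm thick, lying loose on the bench; origin at the centre of its underside. Leave it alone.

How it is judged:
By the outcome, as a careful person would: the job done as asked, in the order asked, and still so for the second after the job is handed in, while the arm keeps its last pose, push and grip.
It also fails if it takes over 51 s, if anything falls off the work surface, if the arm or the gripper's body presses on something with over 40 N, if the wrist force passes 120 N, or if a joint passes its speed limit or range.

## Robot

A 6-joint arm with a two-finger parallel gripper is mounted at the origin on a cart in front of the work surface, level with it; the furniture and walls round the work are solid. World frame = base frame: x ahead of the robot, y to its left, z up, the work surface at z = 0. Lengths are in mm, angles in rad, forces in N, time in s.
With the tool pointing down it reaches from about 400 to 925 mm from the base axis. Payload 12.5 kg.
Tool frame: the origin (TCP) lies midway between the tips of the shut fingers; the grasp point (between the pads) lies 19 mm behind it (env.pinch_z is the z of the grasp point in the tool frame, in mm); z points along the fingers, y is the line along which they close (so a half turn about z gives the same grasp; the last joint's range is limited). The gripper opens to 95 mm and grips with 3 to 60 N. Pads are 20 mm wide; open, the fingers measure 119 mm over their backs; the gripper's body (75 mm by 180 mm) begins 59 mm behind the grasp point.
Start: joints at [1.187, 0.491, 1.559, -0, 1.092, -0.106], TCP at [171.383, 601.061, 214.661] pointing down, gripper open.
Joint ranges: [-3.1, 3.1], [-0.84, 2.19], [0.05, 2.79], [-1.13, 4.28], [0.06, 2.93], [-2.69, 2.69]. Speed limits (rad/s): [2.22, 2.22, 2.79, 3.14, 3.14, 3.14].

## Interface

Orientations are given as [roll, pitch, yaw] about the fixed x, y, z axes, in that order (R = Rz(yaw) Ry(pitch) Rx(roll)).
In Python, from cell import env, eyes gives the robot as it stands.
- The arm moves only by the shell command python3 -m inch 'ROWS'. ROWS is JSON, a list of rows, each a list of 3 entries, a list of its own where there are three numbers: the shift along the tool's x, y, z in units of 60 mm (1.0 is 60 mm), then the turn about the tool's z in units of 5 degrees (1.0 is 5 degrees), then the closure, from -1 (fully open) to 1 (shut). In form: [[[tx, ty, tz], turn, claw], ...]. A call has exactly 10 rows; each row shifts and turns the commanded pose from where the row before left it, along the tool's axes as they then stand; what a row does not reach is not made up. A row lasts 1/8 s, in which the tool goes at most 62.5 mm and 10.7 degrees, less where a joint would pass 70% of its speed; a pose out of reach is approached as far as the arm can. A call is refused whole if a number of a shift passes 1 or a number of a turn 1, either way. A call with a gripper value outside its range is refused whole. The fingers move at their own pace and stop on an object; the grip force is fixed at half the most. Time passes only in rows, so rows that do not move let the fingers close, or fill a call up. It gives the time, the measured TCP pose, the force, the opening and the grip force at its end, in the units of the state.
- env.state(): the state, without advancing time (a new reading comes with each control period).
- eyes.read_camera(name): name is "scene" or "top" or "wrist"; returns a dict with "pixels" (384x512x3 uint8, red, green, blue), "fx", "fy", "cx", "cy" (pixels), "extrinsics" (4x4, takes a point from world to camera coordinates). Camera axes: x right, y down, z forward; pixel columns grow to the right and rows downward; lengths in mm; the calibration is good to about 2 mm. A picture is of the moment at which its call begins. There is no depth.
- env.job_done(): hands the job in; it is judged then, once.
Trained networks look in a picture, given as the dict that the camera call returned (one of the last four; its "shot" number tells which), for a name from the list of things; names that differ only in an ending like _2 or _b are one class to them, and where a whole thing is asked for, a point or a joint stands for the part that bears it (a point fixed in the world has none). Each returns a list of dicts, best first, with "score" (0 to 1); they miss things now and then, are a little off and sometimes report something else, mostly with a low value. They report only what shows in the picture. A call takes as long as a camera call.
- eyes.boxes_of(name, picture): "centre" ([row, column] in pixels, amid what is visible of it).
- eyes.cut_out(name, picture): "mask" (384x512 bool, what is visible of it) and "centre" ([row, column] in pixels, amid what is visible of it).
- eyes.spot_point(name, picture): "centre" ([row, column] in pixels: a listed point, or the origin of a listed thing).
The state is a dict: "t": time; "joints": joint angles; "qvel": joint speeds; "tau": joint torques, N m; "eef_pos": TCP position; "tcp_rot": TCP orientation; "ft_force": force on the tool from outside, world axes, zero at the start; "moment": the same for the moment, N m; "opening": opening from 0.0 (shut) to 1.0 (fully open); "grip_force": force on a finger pad.
Only numpy, scipy, OpenCV 4.12 (cv2) and the standard library are available. Lean on these libraries where they do the work, as an engineer would, in place of code of your own. Each camera call takes 0.05 s, during which the arm holds its last target. There are 200 camera calls.

## Working session

There is one attempt and no reset: what is moved stays moved. The work goes in short steps, Python scripts to look and compute and a shell command to move; the robot and the scene stay as the last step left them, time stands still between calls to the robot, and variables do not carry over. Pictures are saved under pics/ and viewed, at most 10 in all, crops included, and the job is handed in when it is done.

```bash
mkdir -p pics; cat > h.py <<'E'
import numpy as np, cv2
from cell import env, eyes
def save(p,n): cv2.imwrite('pics/'+n,p["pixels"][:,:,::-1])
def ray(p,rc):
    E=np.array(p["extrinsics"]);R=E[:3,:3];c=-R.T@E[:3,3]
    d=R.T@np.array([(rc[1]-p["cx"])/p["fx"],(rc[0]-p["cy"])/p["fy"],1]);return c,d/np.linalg.norm(d)
def atz(p,rc,z):
    c,d=ray(p,rc);return c+d*(z-c[2])/d[2]
def proj(p,X):
    E=np.array(p["extrinsics"]);q=E[:3,:3]@np.asarray(X,float)+E[:3,3]
    return np.array([p["fy"]*q[1]/q[2]+p["cy"],p["fx"]*q[0]/q[2]+p["cx"]])
E
python3 - <<'E'
from h import *
Z=dict(clamp_grip=85,shoe_edge=60,red_line=60,knob_grip=140,colour_meter=0,painted_cap=0,red_tin=0,spare_handle=0)
ims=[]
for n in("scene","top"):
    p=eyes.read_camera(n);ims.append(p["pixels"])
    for k,z in Z.items():
        for r in eyes.spot_point(k,p)[:2]: print(n,k,round(r["score"],2),np.round(r["centre"],1),np.round(atz(p,r["centre"],z),1))
im=np.hstack(ims)
cv2.imwrite('pics/a.png',im[:,:,::-1][:, :512]);cv2.imwrite('pics/b.png',im[:,:,::-1][:,512:])
s=env.state();print(s["t"],s["eef_pos"],s["tcp_rot"],s["ft_force"],s["opening"],env.pinch_z)
E
```

```text
scene clamp_grip 0.93 [172.1 164.8] [ 484.5 -321.6   85. ]
scene clamp_grip 0.55 [241.  257.7] [682.5 -89.1  85. ]
scene shoe_edge 0.62 [180.6 193.6] [ 494.5 -250.2   60. ]
scene shoe_edge 0.38 [234.2 175.2] [ 649.9 -284.2   60. ]
scene red_line 0.77 [168.9 185.9] [ 456.2 -273.    60. ]
scene knob_grip 0.7 [195.9 177.7] [ 592.8 -270.8  140. ]
scene colour_meter 0.57 [233.8 176.9] [ 618.5 -292.2    0. ]
scene painted_cap 0.49 [238.  258.9] [633.4 -82.1   0. ]
scene red_tin 0.88 [256.8 278.3] [685.6 -35.7   0. ]
scene spare_handle 0.79 [239.2 347.2] [639.9 143.5   0. ]
top clamp_grip 0.84 [231.1 332.5] [ 501.5 -312.9   85. ]
top shoe_edge 0.93 [229.  308.9] [ 505.6 -259.8   60. ]
top red_line 0.7 [248.5 309.4] [ 458.3 -260.9   60. ]
top red_line 0.42 [158.7 215.7] [677.  -31.7  60. ]
top knob_grip 0.62 [189.3 321.4] [ 598.4 -278.4  140. ]
top colour_meter 0.9 [182.9 322. ] [ 622.2 -301.3    0. ]
top painted_cap 0.64 [173.1 239.3] [646.9 -88.8   0. ]
top red_tin 0.64 [160.2 217. ] [680.  -31.3   0. ]
top spare_handle 0.82 [176.7 147.3] [637.  147.6   0. ]
0.9 [171.37397744 601.04296401 214.68391414] [3.14148299e+00 5.26308178e-05 2.86387905e+00] [ 0.49724443 -0.05529557  0.54396156] 1.0039087676612877 -18.8
```

View pics/a.png

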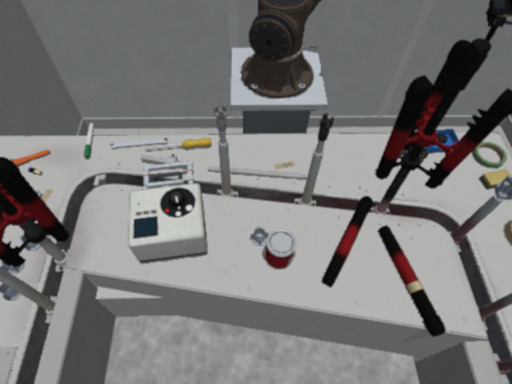

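View pics/b.png

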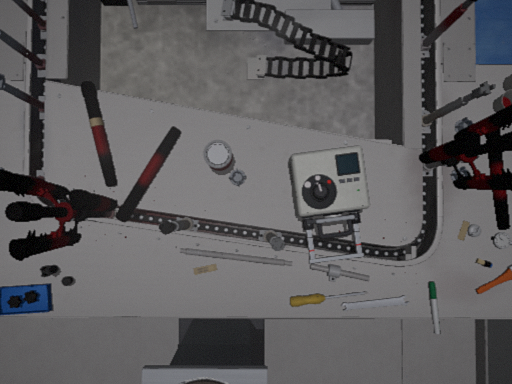

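The two views show the meter at about (320,180) in the top view, with the knob at (319,190) and the clamp at (332,225). The rails reach down to row 262. Slim posts and black-red objects stand around it, so I'll check their heights and fit the meter pose.

```bash
cat > fit.py <<'E'
from h import *
from scipy.optimize import least_squares
PT=dict(clamp_grip=(-128,0,85),shoe_edge=None,red_line=None,colour_meter=(0,0,0))
E
python3 - <<'E'
from h import *
s=eyes.read_camera("scene");t=eyes.read_camera("top")
for X in [(171,601,215),(171,601,600),(380,390,400),(540,-280,390),(0,0,0)]: print(X,proj(s,X),proj(t,X))
for p in(s,t): print(np.round(ray(p,(192,256)),2).tolist())
def tri(a,b):
    c1,d1=ray(s,a);c2,d2=ray(t,b)
    k=np.linalg.lstsq(np.c_[d1,-d2],c2-c1,rcond=None)[0];return np.round((c1+k[0]*d1+c2+k[1]*d2)/2),np.round(np.linalg.norm(c1+k[0]*d1-c2-k[1]*d2))
print("post",tri((110,221),(234,268)),tri((110,221),(244,281)),atz(s,(192,226),0),atz(t,(244,281),0),atz(t,(234,268),0))
print("post2",atz(s,(203,308),0),tri((120,325),(224,185)),tri((120,325),(230,165)))
print("black",tri((180,383),(205,130)),tri((135,425),(205,60)))
# box top outline (z=115)
for p in(s,t):
    r=eyes.cut_out("colour_meter",p)[0];m=r["mask"].astype(np.uint8)
    print(r["score"],m.sum(),cv2.minAreaRect(cv2.findNonZero(m)))
g=cv2.resize(t["pixels"][130:280,275:400],None,fx=4.5,fy=4,interpolation=2)[:,:,::-1]
cv2.imwrite('pics/c.png',cv2.resize(t["pixels"][130:280,275:400],None,fx=4,fy=4,interpolation=2)[:,:,::-1])
E
```

```text
(171, 601, 215) [ 49.64421907 502.35048077] [390.27282434 -92.64345171]
(171, 601, 600) [-128.50293094  622.37290029] [ 495.14302071 -295.53567376]
(380, 390, 400) [ 35.1690268  493.26919971] [306.22829879 -40.77574253]
(540, -280, 390) [ 95.76858895 153.40123052] [214.92306701 343.87476469]
(0, 0, 0) [ 73.35063861 276.55171891] [429.3720016 203.1567836]
[[1048.59, -121.98, 849.81], [-0.55, 0.04, -0.84]]
[[539.61, -108.06, 1259.63], [0.05, -0.02, -1.0]]
post (array([ 503., -156.,  319.]), np.float64(15.0)) (array([ 483., -170.,  299.]), np.float64(9.0)) [ 491.86632847 -168.29553734    0.        ] [ 465.4909813  -195.97944535    0.        ] [ 490.89909742 -162.728561      0.        ]
post2 [530.31039245  54.46328713   0.        ] (array([525.,  27., 312.]), np.float64(33.0)) (array([509.,  51., 294.]), np.float64(2.0))
black (array([568., 175., 164.]), np.float64(46.0)) (array([556., 250., 299.]), np.float64(13.0))
0.78 6263 ((164.26828002929688, 211.91464233398438), (95.52326965332031, 79.4002685546875), 83.6598129272461)
0.73 6230 ((331.3899841308594, 204.52398681640625), (111.84007263183594, 76.3931884765625), 82.47618103027344)
```

View pics/c.png

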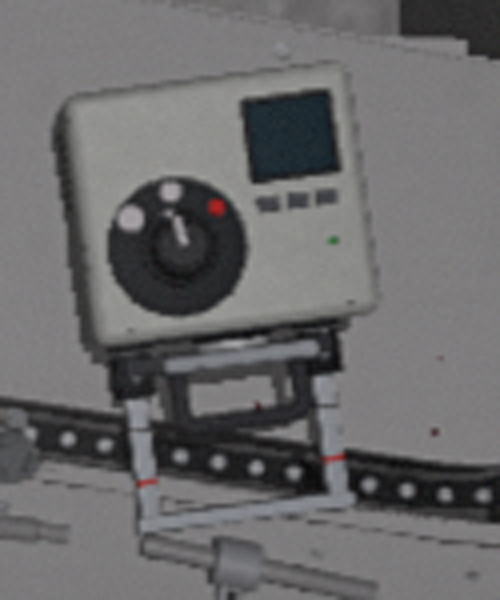

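The knob is at crop (180,245), with its pointer about 5° off the middle white dot, toward the left. The red dot is at (216,207), and the red lines are at (147,482) and (334,458). The posts are about 300 mm tall, so I'll check the tall black-red object before flying past it.

```bash
python3 - <<'E'
from h import *
s=eyes.read_camera("scene");t=eyes.read_camera("top")
def tri(a,b):
    c1,d1=ray(s,a);c2,d2=ray(t,b)
    k=np.linalg.lstsq(np.c_[d1,-d2],c2-c1,rcond=None)[0];return np.round((c1+k[0]*d1+c2+k[1]*d2)/2),np.round(np.linalg.norm(c1+k[0]*d1-c2-k[1]*d2))
for a in [(50,470),(100,505),(85,425),(180,435),(175,383)]:
    for b in [(178,5),(210,10),(245,20),(205,118),(195,65)]:
        X,e=tri(a,b)
        if e<60 : print(a,b,X,e)
c=lambda r,k:(130+r/4,275+k/4)
for n,rc,z in [("BL",(100,68),115),("BR",(68,348),115),("FR",(308,375),115),("FL",(345,98),115),("knob",(243,180),140),("red",(207,216),117),("big",(218,131),117),("mid",(191,171),117),("ptr_out",(212,171),140),("ptr_in",(243,184),140),("redL",(482,147),50),("redR",(458,334),50),("barL",(423,175),85),("barR",(412,308),85)]:
    print(n,np.round(atz(t,c(*rc),z),1))
E
```

```text
(50, 470) (178, 5) [587. 233. 521.] 43.0
(50, 470) (210, 10) [543. 254. 486.] 21.0
(50, 470) (245, 20) [491. 273. 445.] 13.0
(50, 470) (195, 65) [578. 192. 508.] 44.0
(100, 505) (178, 5) [602. 303. 432.] 6.0
(100, 505) (210, 10) [555. 330. 388.] 36.0
(85, 425) (195, 65) [570. 189. 438.] 13.0
(180, 435) (245, 20) [456. 449.  -3.] 43.0
(180, 435) (195, 65) [585. 298. 182.] 15.0
(175, 383) (205, 118) [563. 186. 174.] 20.0
BL [ 679.9 -213.7  115. ]
BR [ 699.2 -377.7  115. ]
FR [ 558.7 -392.4  115. ]
FL [ 536.8 -231.   115. ]
knob [ 595.1 -275.2  140. ]
red [ 617.3 -299.7  117. ]
big [ 610.7 -250.2  117. ]
mid [ 626.6 -273.5  117. ]
ptr_out [ 612.8 -270.2  140. ]
ptr_in [ 595.1 -277.5  140. ]
redL [ 452.7 -267.9   50. ]
redR [ 467.7 -382.7   50. ]
barL [ 490.3 -280.1   85. ]
barR [ 497.1 -359.5   85. ]
```

```bash
python3 -m inch '[[[0,0,-1],0,-1],[[0,0,-1],0,-1],[[0,0,-1],0,-1],[[-0.57,-0.7,0],0,-1],[[-0.57,-0.7,0],0,-1],[[-0.57,-0.7,0],0,-1],[[-0.57,-0.7,0],0,-1],[[-0.57,-0.7,0],0,-1],[[-0.57,-0.7,0],0,-1],[[-0.56,-0.76,0],0,-1]]'
```

```text
t: 2.45
eef_pos: [319.7, 247.8, 394.8]
tcp_rot: [3.141, 0.001, 2.864]
ft_force: [0.2, -0.4, 0.8]
opening: 1.0
grip_force: 0.0
```

```bash
python3 -m inch '[[[-0.56,-0.76,0],0,-1],[[-0.56,-0.76,0],0,-1],[[-0.56,-0.76,0],0,-1],[[-0.56,-0.76,0],0,-1],[[-0.56,-0.76,0],0,-1],[[-0.61,-0.69,0],-0.9,-1],[[-0.61,-0.69,0],-0.9,-1],[[-0.61,-0.69,0],-0.9,-1],[[-0.61,-0.69,0],0,-1],[[-0.61,-0.69,0],0,-1]]'
python3 - <<'E'
from h import *
p=eyes.read_camera("wrist")
cv2.imwrite('pics/w1.png',cv2.resize(p["pixels"],(768,576))[:,:,::-1])
s=env.state();print(s["t"],s["eef_pos"],s["tcp_rot"])
for k,z in dict(clamp_grip=85,shoe_edge=60,red_line=60,knob_grip=140,colour_meter=0).items():
  for r in eyes.spot_point(k,p)[:2]: print(k,round(r["score"],2),np.round(r["centre"],1),np.round(atz(p,r["centre"],z),1))
E
```

```text
t: 3.7
eef_pos: [571.8, -246.6, 394.7]
tcp_rot: [3.142, 0.0, 3.099]
ft_force: [0.7, 0.1, 1.1]
opening: 1.001
grip_force: 0.0
3.75 [ 574.43697748 -250.89980291  392.38193759] [-3.14136235e+00 -1.13020998e-03  3.09732961e+00]
clamp_grip 0.63 [ 99.  200.8] [ 493.3 -320.5   85. ]
shoe_edge 0.55 [105.8 245.6] [ 506.6 -255.6   60. ]
shoe_edge 0.53 [173.7 234.9] [ 615.  -278.9   60. ]
red_line 0.81 [ 68.6 237.6] [ 451.9 -264.9   60. ]
knob_grip 0.94 [173.4 235.6] [ 594.7 -272.1  140. ]
colour_meter 0.72 [165.  225.6] [ 612.6 -299.5    0. ]
```

View pics/w1.png

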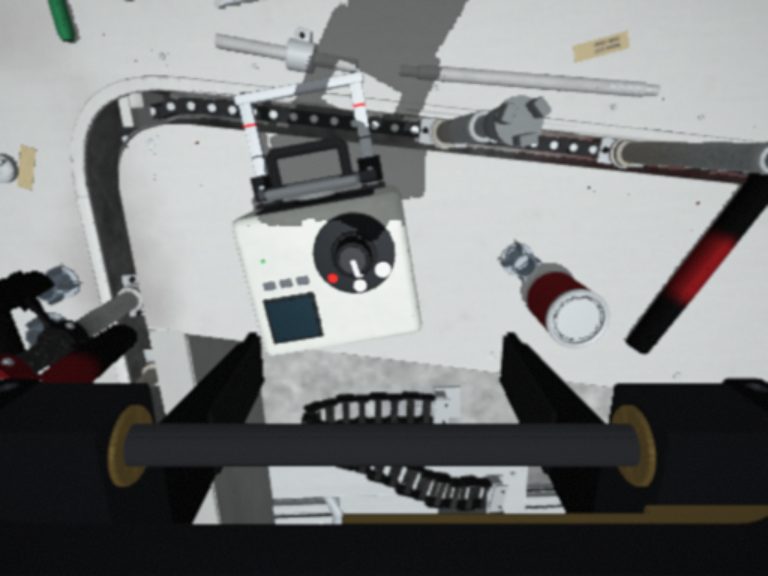

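The wrist view shows the pointer at about (356,268), and it points close to the middle white dot at (360,286). The red dot is at (333,278), and the red lines are at (250,126) and (360,105). I'll measure the features by threshold.

```bash
python3 - <<'E'
from h import *
p=eyes.read_camera("wrist");im=p["pixels"].astype(int)
sub=im[135:205,200:275]
cv2.imwrite('pics/w2.png',cv2.resize(p["pixels"][135:205,205:270],None,fx=8,fy=8,interpolation=cv2.INTER_CUBIC)[:,:,::-1])
def blobs(m,off,z,n):
    k,l,st,c=cv2.connectedComponentsWithStats(m.astype(np.uint8))
    for i in range(1,k):
        if 4<st[i,4]<600: print(n,st[i,4],np.round(c[i][::-1]+off,1),np.round(atz(p,c[i][::-1]+off,z),1))
o=np.array([135,200])
blobs((sub.min(2)>135),o,117,"white")
R=(im[:,:,0]>im[:,:,1]+60)&(im[:,:,0]>110)
blobs(R[135:205,200:275],o,117,"red")
blobs(R[50:100,140:260],np.array([50,140]),50,"line")
for r in eyes.spot_point("knob_grip",p)[:1]: print(r["centre"],atz(p,r["centre"],140))
t=eyes.read_camera("top");
for r in eyes.spot_point("knob_grip",t)[:1]: print(r["centre"],atz(t,r["centre"],140))
E
```

```text
white 50 [179.7 234.9] [ 608.8 -273.   117. ]
red 41 [185.9 219.9] [ 617.3 -296.   117. ]
line 18 [ 70.6 237.5] [ 452.7 -263.5   50. ]
line 19 [ 84. 165.] [ 467.5 -377.8   50. ]
[173.6, 231.5] [ 593.50965387 -275.49273941  140.        ]
```

View pics/w2.png

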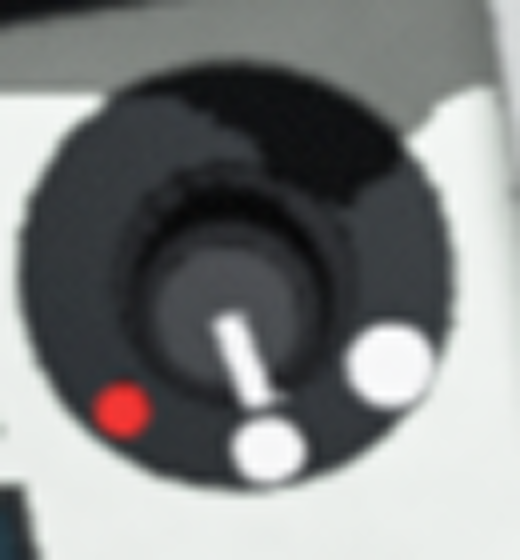

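The zoomed wrist crop shows the pointer running from (228,320) to (262,402). The dots are middle (268,450), red (122,410) and large (390,365), and the dial centre is about (237,275).

```bash
python3 - <<'E'
from h import *
p=eyes.read_camera("wrist")
c=lambda x,y:(135+(y-4)/8+.0,205+(x-4)/8)
W={n:atz(p,c(*a),z) for n,a,z in [("plate",(237,275),116),("red",(122,410),116),("mid",(268,450),116),("big",(390,365),116),("pin",(228,320),140),("pout",(262,402),140),("top",(228,299),140)]}
for n in W: print(n,W[n].round(1))
# circle centre from 3 dots with known angles: fit centre, radius, yaw (dot at angle a clockwise)
from scipy.optimize import least_squares
A=dict(big=-.9,mid=0,red=.9)
f=lambda v:np.concatenate([v[:2]+v[2]*np.array([np.cos(v[3]-a),np.sin(v[3]-a)])-W[n][:2] for n,a in A.items()])
r=least_squares(f,[595,-275,30,.12]);print(r.x,r.fun)
d=W["pout"]-W["pin"];print("pointer heading",np.arctan2(d[1],d[0]), "from centre",np.arctan2(*(W["pout"]-np.r_[r.x[:2],140])[1::-1]))
print(env.state()["eef_pos"],env.state()["tcp_rot"],env.state()["t"])
E
```

```text
plate [ 592.9 -273.3  116. ]
red [ 617.9 -296.4  116. ]
mid [ 626.9 -269.5  116. ]
big [ 611.3 -245.8  116. ]
pin [ 595.4 -273.6  140. ]
pout [ 610.6 -268.5  140. ]
top [ 591.6 -273.3  140. ]
[ 5.94567563e+02 -2.73746164e+02  3.25770051e+01  1.30459524e-01] [ 0.02566105  0.01695571 -0.05489406 -0.00739458  0.02923302 -0.00956113]
pointer heading 0.3234829837458024 from centre 0.31929003098335573
[ 570.67939776 -244.30163454  395.33155473] [-3.14120561e+00  9.47306538e-04  3.10005958e+00] 4.25
```

```bash
python3 -m inch '[[[0,0,0],0.9,-1],[[0,0,0],0.9,-1],[[0,0,0],0.9,-1],[[0,0,0],0.85,-1],[[-0.51,-0.29,0.4],0,-1],[[0,0,0.9],0,-1],[[0,0,0.9],0,-1],[[0,0,0.9],0,-1],[[0,0,0.15],0,-1],[[0,0,0],0,-1]]'
python3 - <<'E'
from h import *
L=[]
for i in range(6):
    p=eyes.read_camera("wrist");s=env.state();L.append(np.r_[s["eef_pos"],s["tcp_rot"][2]])
print(np.mean(L,0).round(2),np.std(L,0).round(2))
y=np.mean(L,0)[3];d=np.array([594.5,-273.5])-np.mean(L,0)[:2]
print("tx,ty",(d@[np.cos(y),np.sin(y)]/60).round(2),(d@[np.sin(y),-np.cos(y)]/60).round(2))
for r in eyes.spot_point("knob_grip",p)[:1]: print(r["centre"],atz(p,r["centre"],140))
E
```

```text
t: 5.5
eef_pos: [594.2, -272.0, 201.0]
tcp_rot: [-3.141, 0.001, 2.79]
ft_force: [-0.2, -0.2, 0.5]
opening: 0.998
grip_force: 0.0
[ 594.35 -272.12  201.72    2.79] [0.19 0.08 0.38 0.  ]
tx,ty -0.01 -0.02
[202.9, 249.2] [ 592.54475119 -274.01818856  140.        ]
```

```bash
python3 -m inch '[[[-0.01,-0.02,0.5],0,-1],[[0,0,0.5],0,-1],[[0,0,0.25],0,-1],[[0,0,0],0,-1],[[0,0,0],0,1],[[0,0,0],0,1],[[0,0,0],0,1],[[0,0,0],0,1],[[0,0,0],0,1],[[0,0,0],0,1]]'
```

```text
t: 7.1
eef_pos: [593.8, -273.2, 124.6]
tcp_rot: [3.141, 0.0, 2.79]
ft_force: [-0.6, -0.5, 0.4]
opening: 0.425
grip_force: 0.0
```

```bash
python3 -m inch '[[[0,0,0],0,1],[[0,0,0],0,1],[[0,0,0],0,1],[[0,0,0],0,1],[[0,0,0],0,1],[[0,0,0],0,1],[[0,0,0],0.5,1],[[0,0,0],0.9,1],[[0,0,0],0.9,1],[[0,0,0],0.9,1]]'
```

```text
t: 8.35
eef_pos: [593.3, -274.7, 124.7]
tcp_rot: [-3.14, 0.001, 2.508]
ft_force: [-4.2, -8.8, -0.1]
opening: 0.359
grip_force: 30.0
```

```bash
python3 -m inch '[[[0,0,0],1,1],[[0,0,0],1,1],[[0,0,0],1,1],[[0,0,0],1,1],[[0,0,0],1,1],[[0,0,0],1,1],[[0,0,0],1,1],[[0,0,0],1,1],[[0,0,0],1,1],[[0,0,0],0.3,1]]'
```

```text
t: 9.6
eef_pos: [593.3, -274.8, 124.7]
tcp_rot: [-3.141, 0.002, 1.697]
ft_force: [-4.8, -8.8, 0.6]
opening: 0.355
grip_force: 30.0
```

```bash
python3 -m inch '[[[0,0,0],0,1],[[0,0,0],0,-0.2],[[0,0,0],0,-0.2],[[0,0,0],0,-0.2],[[0,0,0],0,-0.2],[[0,0,0],0,-0.2],[[0,0,-0.5],0,-0.2],[[0,0,-0.5],0,-0.2],[[0,0,-0.5],0,-0.2],[[0,0,0],0,-0.2]]'
python3 - <<'E'
from h import *
for i in range(3): p=eyes.read_camera("wrist")
print(env.state()["eef_pos"],env.state()["tcp_rot"],env.state()["opening"])
r,k=proj(p,(594.5,-273.5,140)).astype(int);print(r,k)
r0,k0=max(r-60,0),max(k-60,0);print(r0,k0)
cv2.imwrite('pics/w3.png',cv2.resize(p["pixels"][r0:r0+120,k0:k0+120],None,fx=5,fy=5,interpolation=cv2.INTER_CUBIC)[:,:,::-1])
E
```

```text
t: 10.85
eef_pos: [594.5, -273.5, 216.9]
tcp_rot: [3.138, 0.002, 1.699]
ft_force: [0.6, 0.9, -0.6]
opening: 0.597
grip_force: 0.0
[ 593.46660785 -272.93548586  213.56277888] [-3.14052121e+00 -9.71726870e-04  1.69878557e+00] 0.5993993843772314
201 253
141 193
```

View pics/w3.png

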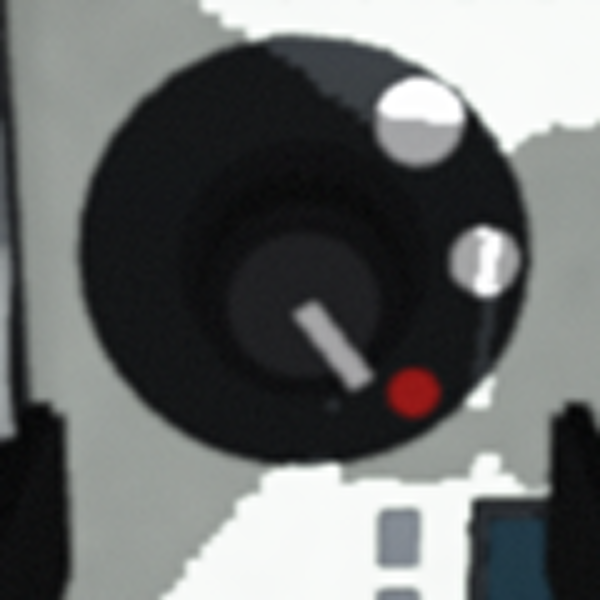

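The pointer now runs from (305,308) to (362,382) and lines up with the red dot at (414,392). I'll put a number on it.

```bash
python3 - <<'E'
from h import *
from scipy.optimize import least_squares
for i in range(2): p=eyes.read_camera("wrist")
c=lambda x,y:(141+(y-2)/5,193+(x-2)/5)
W={n:atz(p,c(*a),z) for n,a,z in [("red",(414,392),116),("mid",(485,261),116),("big",(420,121),116),("pin",(305,308),140),("pout",(362,382),140)]}
A=dict(big=-.9,mid=0,red=.9)
f=lambda v:np.concatenate([v[:2]+v[2]*np.array([np.cos(v[3]-a),np.sin(v[3]-a)])-W[n][:2] for n,a in A.items()])
r=least_squares(f,[595,-275,30,.12]);print(r.x,r.fun)
d=W["pout"]-W["pin"];print("angle",r.x[3]-np.arctan2(d[1],d[0]),W["pin"])
for k,z in dict(clamp_grip=85,shoe_edge=60,red_line=60).items():
  for q in eyes.spot_point(k,p)[:2]: print(k,round(q["score"],2),np.round(q["centre"],1),np.round(atz(p,q["centre"],z),1))
print(proj(p,(494,-320,85)),env.state()["eef_pos"],env.state()["t"])
E
```

```text
[ 5.93682740e+02 -2.73100922e+02  3.25186768e+01  1.25939978e-01] [ 0.00715395 -0.06126708  0.03639122  0.10495521 -0.04354517 -0.04368813]
angle 0.9399501907029442 [ 593.97307845 -273.81693991  140.        ]
shoe_edge 0.7 [153.2 169. ] [ 502.7 -259.    60. ]
red_line 0.74 [149.4 122.4] [ 454.3 -261.1   60. ]
red_line 0.69 [214.1 148.1] [ 483.  -330.2   60. ]
[215.03841811 151.23975319] [ 593.70609622 -273.10289588  213.81483611] 11.25
```

```bash
python3 -m inch '[[[-0.13,-0.45,0],0,0.41],[[-0.13,-0.45,0],0,0.41],[[-0.13,-0.45,0],0,0.41],[[-0.14,-0.4,0],0,0.41],[[0,0,0],0,0.41],[[0,0,0],0,0.41],[[0,0,0],0,0.41],[[0,0,0],0,0.41],[[0,0,0],0,0.41],[[0,0,0],0,0.41]]'
python3 - <<'E'
from h import *
for i in range(3): p=eyes.read_camera("wrist")
s=env.state();print(s["eef_pos"],s["tcp_rot"],s["opening"])
for k,z in dict(clamp_grip=85,shoe_edge=60,red_line=60).items():
  for q in eyes.spot_point(k,p)[:2]: print(k,round(q["score"],2),np.round(q["centre"],1),np.round(atz(p,q["centre"],z),1))
cv2.imwrite('pics/w4.png',cv2.resize(p["pixels"],(768,576),interpolation=cv2.INTER_CUBIC)[:,:,::-1])
E
```

```text
t: 12.5
eef_pos: [493.9, -318.0, 214.6]
tcp_rot: [3.142, -0.0, 1.699]
ft_force: [0.8, -0.2, -0.1]
opening: 0.296
grip_force: 0.0
[ 493.75628361 -318.08897574  214.59694061] [ 3.14156666e+00 -8.98919235e-05  1.69879070e+00] 0.29571698233451543
clamp_grip 0.92 [180.7 252.7] [ 493.1 -316.2   85. ]
shoe_edge 0.8 [123.6 269.7] [ 503.5 -260.8   60. ]
red_line 0.79 [117.9 219.5] [ 452.1 -261.7   60. ]
```

View pics/w4.png

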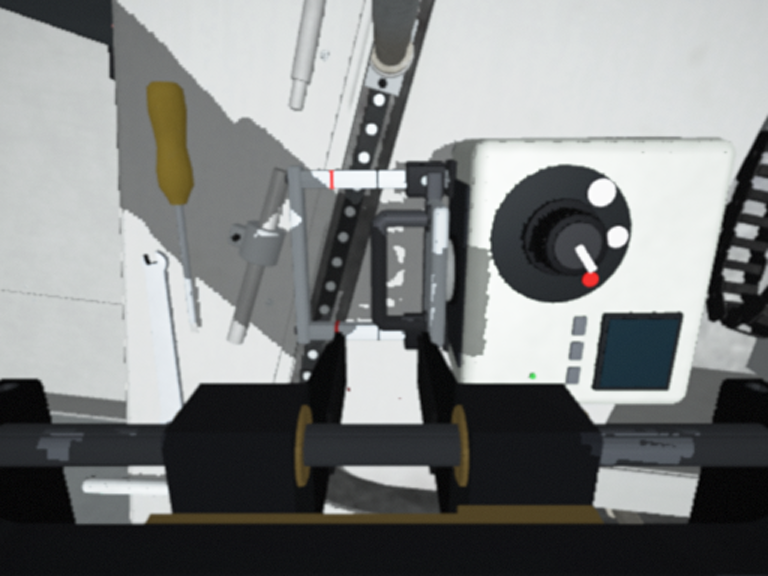

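The wrist view confirms the pointer is on the red dot at (590,280). The bar middle is at (379,270) and the rails lie level in the image, so the grip is aligned. I'll go down to the bar and close.

```bash
python3 -m inch '[[[0,-0.01,0.6],0,0.41],[[0,0,0.6],0,0.41],[[0,0,0.5],0,0.41],[[0,0,0.4],0,0.41],[[0,0,0.3],0,0.41],[[0,0,0],0,0.41],[[0,0,0],0,0.41],[[0,0,0],0,1],[[0,0,0],0,1],[[0,0,0],0,1]]'
python3 -m inch '[[[0,0,0],0,1],[[0,0,0],0,1],[[0,0,0],0,1],[[0,0,0],0,1],[[0,0,0],0,1],[[0,0,0],0,1],[[0,0,0],0,1],[[0,0,0],0,1],[[0,0,0],0,1],[[0,0,0],0,1]]'
```

```text
t: 14.05
eef_pos: [492.0, -318.4, 71.1]
tcp_rot: [-3.14, -0.0, 1.699]
ft_force: [-8.3, -2.7, 6.0]
opening: 0.109
grip_force: 30.0
t: 15.3
eef_pos: [492.0, -318.4, 71.1]
tcp_rot: [-3.14, -0.0, 1.699]
ft_force: [-9.0, -2.5, 5.2]
opening: 0.113
grip_force: 30.0
```

```bash
python3 -m inch '[[[0,-0.05,0],0,1],[[0,-0.08,0],0,1],[[0,-0.08,0],0,1],[[0,-0.08,0],0,1],[[0,-0.08,0],0,1],[[0,-0.08,0],0,1],[[0,-0.08,0],0,1],[[0,-0.08,0],0,1],[[0,-0.08,0],0,1],[[0,-0.05,0],0,1]]'
python3 - <<'E'
from h import *
for i in range(4): p=eyes.read_camera("wrist")
s=env.state();print(s["eef_pos"],s["tcp_rot"],s["opening"],s["ft_force"],s["grip_force"])
a,b=np.array([.9917,.1285]),np.array(s["eef_pos"][:2]);print("pulled",(np.array([492,-318.4])-b)@a)
for n in("wrist","top"):
  p=eyes.read_camera(n)
  for k,z in dict(clamp_grip=85,shoe_edge=60,red_line=60).items():
    for q in eyes.spot_point(k,p)[:1]: print(n,k,round(q["score"],2),np.round(q["centre"],1),np.round(atz(p,q["centre"],z),1))
  if n=="wrist": cv2.imwrite('pics/w5.png',cv2.resize(p["pixels"],(768,576),interpolation=cv2.INTER_CUBIC)[:,:,::-1])
E
```

```text
t: 16.55
eef_pos: [450.3, -323.9, 71.1]
tcp_rot: [3.139, 0.002, 1.699]
ft_force: [8.5, 3.7, 1.0]
opening: 0.105
grip_force: 30.0
[ 450.38649357 -323.94395444   71.14388721] [3.13887769e+00 1.47595766e-03 1.69856184e+00] 0.1079984783293599 [8.40420492 4.2219907  1.79732163] 30.007475316524506
pulled 41.98051247224623
wrist shoe_edge 0.84 [140.2 287.9] [ 463.2 -263.2   60. ]
wrist red_line 0.83 [137. 270.] [ 452.7 -262.6   60. ]
top clamp_grip 0.81 [251.1 338.9] [ 454. -328.   85.]
top shoe_edge 0.82 [248.3 312.7] [ 458.8 -268.9   60. ]
top red_line 0.59 [248.8 310.4] [ 457.6 -263.3   60. ]
```

View pics/w5.png

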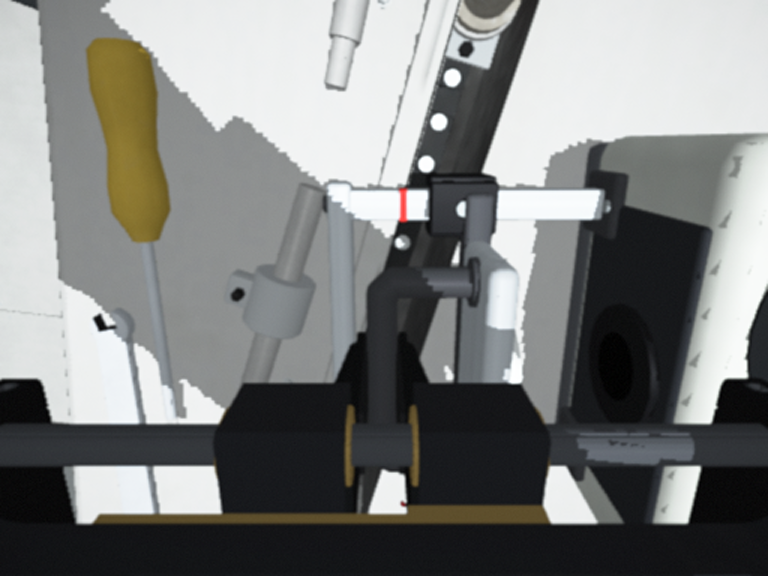

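The shoe front is at (430,205) and the red line at (404,205), about 10 mm short, which matches the TCP figure. I'll pull the rest.

```bash
python3 -m inch '[[[0,-0.06,0],0,1],[[0,-0.06,0],0,1],[[0,-0.05,0],0,1],[[0,0,0],0,1],[[0,0,0],0,1],[[0,0,0],0,1],[[0,0,0],0,1],[[0,0,0],0,1],[[0,0,0],0,1],[[0,0,0],0,1]]'
python3 - <<'E'
from h import *
a=np.array([.9917,.1285])
for i in range(4):
  p=eyes.read_camera("wrist");s=env.state()
  D={}
  for k in("shoe_edge","red_line"):
    q=eyes.spot_point(k,p)
    if q: D[k]=atz(p,q[0]["centre"],60)
  if len(D)==2: print("gap",(D["shoe_edge"]-D["red_line"])[:2]@a)
print(s["t"],s["eef_pos"],s["opening"],s["ft_force"],"pulled",(np.array([492,-318.4])-np.array(s["eef_pos"][:2]))@a)
cv2.imwrite('pics/w6.png',cv2.resize(p["pixels"][90:190,200:360],None,fx=5,fy=5,interpolation=cv2.INTER_CUBIC)[:,:,::-1])
E
```

```text
t: 18.4
eef_pos: [440.4, -325.2, 71.1]
tcp_rot: [3.139, 0.002, 1.699]
ft_force: [8.2, 3.9, 1.5]
opening: 0.11
grip_force: 30.0
gap -0.0780710577014462
gap -0.2124939460446497
18.9 [ 440.47592787 -325.23375659   71.14172277] 0.10473598798825338 [8.96305181 3.28853605 1.2404903 ] pulled 51.97456005255851
```

View pics/w6.png

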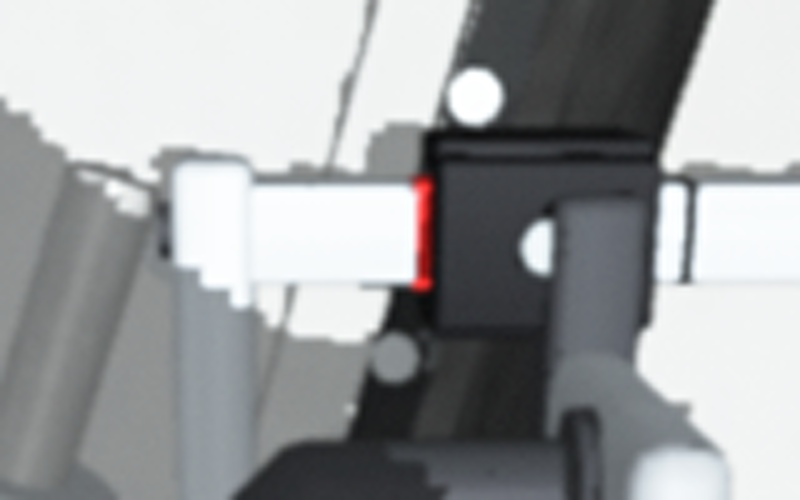

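The shoe's front edge at (432,230) meets the red line at (423,235). The gap from the images is about 0 mm, the pull is 52.0 mm, and the grip is steady, so I'm handing in.

```bash
python3 -c "
from cell import env
print(env.job_done())"
```

```text
the job is handed in; nothing more can be done
None
```

The job is handed in: the knob pointer stands on the red dot (measured about 0.94 rad against 0.90), and the arm is still holding the clamp open with its left shoe at the red line (pulled 52.0 mm); it never reached the end stop, and I kept clear of the cap, tin and spare handle.

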